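# Push a printer roller up the inspection ramp into its seat

### The arm

A 6-joint arm with a two-finger parallel gripper is mounted at the origin on the work surface. World frame = base frame: x ahead of the robot, y to its left, z up, the work surface at z = 0. Lengths are in m, angles in rad, forces in N, time in s.
With the tool pointing down it reaches from about 0.325 to 0.775 m from the base axis. Payload 9.3 kg.
Tool frame: the origin (TCP) lies midway between the tips of the shut fingers; the grasp point (between the pads) lies 19 mm behind it; z points along the fingers, y is the line along which they close (so a half turn about z gives the same grasp; the last joint's range is limited). The gripper opens to 85 mm and grips with 20 to 120 N. Pads are 22 mm wide; open, the fingers measure 114 mm over their backs; the gripper's body (76 mm by 85 mm) begins 54 mm behind the grasp point. The pads swing forward as they close: fully open they stand 13 mm farther back than shut.
Start: joints at [-1.389, 0.259, 0.021, 1.334, 0, 1.418], TCP at [0.181, -0.519, 0.208] pointing down, gripper open.
Joint ranges: [-3.04, 3.04], [-0.91, 1.82], [-1.04, 1.36], [-1.92, 1.95], [-1.52, 1.45], [-3.14, 3.14]. Speed limits (rad/s): [2.22, 2.22, 2.79, 3.14, 3.14, 3.14].

### API

Orientations are given as [roll, pitch, yaw] about the fixed x, y, z axes, in that order (R = Rz(yaw) Ry(pitch) Rx(roll)).
In Python, from bench import manip gives the robot as it stands.
- The arm moves only by the tool move_arm, never from a script. Its argument "series" is a list of rows, each an object with "jaw": the gripper's target within -1 to 1 (shut at 1, half-way at 0, fully open at -1); "translation": the shift along the tool's x, y, z in units of 750 mm (1.0 is 750 mm), a list of three; "twist": the turn about the tool's z in units of 180 degrees (1.0 is 180 degrees). In form: [{"jaw": jaw, "translation": [x, y, z], "twist": twist}, ...]. A call has 1 to 8 rows; each row is the pose to reach, as a shift and turn from the pose commanded when the call began, along the tool's axes at that moment, turning the shorter way round; what a row does not reach only later rows make up. A row lasts 1/12 s, in which the tool goes at most 41.7 mm and 7.16 degrees, less where a joint would pass 70% of its speed; a pose out of reach is approached as far as the arm can. A call with a number of a shift or a turn outside -1 to 1 is refused whole. A call with a gripper value outside its range is refused whole. The fingers move at their own pace and stop on an object; "force" is the grip in N (left out, the last holds). Time passes only in rows, so rows that repeat a pose let the fingers close. It gives the time, the measured TCP pose, the force, the opening and the grip force at its end, in the units of the state.
- manip.observe(): the state, without advancing time (a new reading comes with each control period).
- manip.read_camera(name): name is "scene" or "top" or "wrist"; returns the picture (384x512x3 uint8, blue, green, red); there is no depth.
- manip.camera_params(name): a dict with "vfov" (degrees; the focal length in pixels is half the picture's height over the tangent of half this angle, whatever the lens; pixels are square), "cx", "cy" (the principal point, pixels), "R" (3x3) and "t" (3): a world point X has camera coordinates R X + t. Camera axes: x right, y down, z forward; pixel columns grow to the right and rows downward; lengths in m; the calibration is good to about 2 mm. A picture is of the moment at which its call begins: read the wrist's pose just before it. camera_params takes no time and is no camera call; for the wrist camera it gives the pose at the moment of the call.
- manip.finish_job(): hands the job in; it is judged then, once.
The state is a dict: "clock": time; "qpos": joint angles; "dq": joint speeds; "joint_torque": joint torques, N m; "ee_pos": TCP position; "orientation": TCP orientation; "force": force on the tool from outside, world axes, zero at the start; "ft_torque": the same for the moment, N m; "opening": finger opening in m; "grip_force": force on a finger pad.
Only numpy, scipy, OpenCV 4.12 (cv2) and the standard library are available. Lean on these libraries where they do the work, as an engineer would, in place of code of your own. Each camera call takes 0.05 s, during which the arm holds its last target. There are 200 camera calls.

### The job

Push the black printer roller up the grey ramp with your fingertips, slowly and without ever letting it roll back or run free, until it drops into the seat at the top against the yellow stop; then take the hand away and leave it lying there straight and still. Only push it: do not pinch it, press hard on it or pick it up. Leave the flux jar, the parts tube, the screwdriver and the brush where they are.

Things in the scene. Friction and masses are not known exactly. Their poses are not given: they have to be found in the camera images.
- roller_center (a point): Centre of the loose roller: black rubber-covered cylinder, 36 mm in diameter, 90 mm long, about 0.2 kg, orange end discs, a steel stub 9 mm long, 8 mm thick on each end. The y axis here is the roller's axis (x and z turn as it rolls). At the start it lies across the ramp's level landing, 18 mm above it, and rolls freely.
- ramp: Fixed ramp of aluminium and grey plastic on a 3 mm blue bench mat, 292 mm long, 110 mm wide. Origin on the mat, on the centre line; x level and uphill, y left, z up. In mm: landing x -190 to -60, incline to x 60, seat to x 92, yellow stop. Side rails 6 mm thick rise 10 mm above landing and incline, 14 mm above the seat's floor; channel between them y -49 to 49.
- ramp_landing (a point): Middle of the level landing's top, at ramp x -125, y 0, z 10 mm; axes as the ramp's. The landing runs 65 mm to either side of it along x; a lip 6 mm thick and 4 mm high stands on its low end.
- incline: The flat 8 degree incline's own frame: origin on its surface at the foot of the slope (ramp x -60, y 0, z 10 mm), x up along the surface, z square to it. It ends at ramp x 60, z 27 mm. The roller's centre is at z 18 mm here while it rolls on the incline.
- ramp_seat (a point): Where the roller's centre belongs: ramp x 73, y 0, z 41 mm; axes as the ramp's. The seat is a level pocket, floor at ramp z 23 mm (4 mm below the incline's edge), from x 60 to the yellow stop's face at x 92; the stop is 10 mm thick and rises to z 53. In the seat the roller's axis is at x 71 to 74 mm, and it stays there by itself.
- flux_jar: Small loose jar standing beside the ramp's left side, 44 mm in diameter, 42 mm high; origin at the centre of its underside. Leave alone.
- parts_tube: Small loose glass tube with a blue cap standing to the left of the ramp's landing, 28 mm in diameter, 62 mm high; origin at the centre of its underside. Leave alone.
- screwdriver: Loose orange screwdriver, 160 mm long, lying along the right side of the ramp; origin under its middle, its x axis along it. Leave alone.
- brush: Loose black brush, 170 mm long, lying across behind the yellow stop; origin under its middle, its x axis along it. Leave alone.
Things that resemble listed ones, but are neither listed nor needed, are in the scene too. Leave any green or red look-alike of the part that bears roller_center alone.

How it is judged:
On the way, in this order (a step that is already met when the one before it is completed fails the run):
1. the fingers push the roller on to the incline (x of roller_center in the frame of ramp between -0.04 and 0.02 m and z of roller_center in the frame of incline below 0.023 m and contact force between the fingers and roller above 0.05 N), for 0.05 s.
2. the fingers push the roller along the upper part of the incline (x of roller_center in the frame of ramp between 0.03 and 0.062 m and z of roller_center in the frame of incline below 0.023 m and contact force between the fingers and roller above 0.05 N), for 0.05 s.
At the end, for the whole second after the job is handed in: The roller rests in the seat at the stop: axis at ramp x 68 to 77 mm, centre 36 to 45 mm above the mat, within 10 mm of the centre line, within 0.1 rad of square to the ramp, slower than 0.02 m/s. Jar, tube, screwdriver and brush within 20 mm of their starts, jar and tube upright (x of roller_center in the frame of ramp between 0.068 and 0.077 m and z of roller_center in the frame of ramp between 0.036 and 0.045 m and y of roller_center in the frame of ramp between -0.01 and 0.01 m and angle between the y axis of roller_center and the y axis of ramp, either way round below 0.1 rad and linear speed of roller below 0.02 m/s and distance of each of flux_jar, parts_tube, screwdriver, brush from where it was at the start of the episode below 0.02 m and angle between each of flux_jar, parts_tube's own z axis and vertical below 0.3 rad); the robot touches nothing.
It fails at once if the roller is lifted off the ramp (z of roller_center in the frame of incline above 0.042 m or (x of roller_center in the frame of ramp between -0.05 and 0.05 m and z of roller_center in the frame of incline above 0.026 m)).
It fails at once if the roller is let go and rolls free on the incline faster than 0.2 m/s (x of roller_center in the frame of ramp between -0.055 and 0.055 m and linear speed of roller above 0.2 m/s and not (contact force between the fingers and roller above 0.05 N)).
It fails at once if the roller is shot along the incline faster than 0.35 m/s (x of roller_center in the frame of ramp between -0.055 and 0.055 m and linear speed of roller above 0.35 m/s).
It fails at once if the roller is pinched or pressed with more than 20 N on its way up (x of roller_center in the frame of ramp below 0.055 m and contact force between the fingers and roller above 20 N).
It fails at once if the jar, tube, screwdriver or brush is moved by more than 20 mm (distance of any of flux_jar, parts_tube, screwdriver, brush from where it was at the start of the episode above 0.02 m).
It also fails if it takes over 38 s, if anything falls off the work surface, if the arm or the gripper's body presses on something with over 40 N, if the wrist force passes 120 N, or if a joint passes its speed limit or range.

## Working session

There is one attempt and no reset: what is moved stays moved. The work goes in short steps, Python scripts to look and compute and a tool call to move; the robot and the scene stay as the last step left them, time stands still between calls to the robot, and variables do not carry over. Pictures are saved under pics/ and viewed, at most 10 in all, crops included, and the job is handed in when it is done.

Besides the shell and the picture viewer there is one more tool, called after "Request:" as name(argument=value, ...), one argument or row to a line, values as JSON. move_arm: Moves the arm, as the interface text tells. Its arguments: {"type":"object","properties":{"series":{"type":"array"},"force":{"type":"number"}},"required":["series"]}

```bash
mkdir -p pics
python3 - <<'E'
from bench import manip
import cv2,numpy as np
print(manip.observe())
for n in("scene","top"):
    im=manip.read_camera(n); cv2.imwrite(f"pics/{n}0.png",im); print(n,manip.camera_params(n))
E
```

```text
{'clock': 0.0, 'qpos': array([-1.38858027e+00,  2.59171848e-01,  2.07556918e-02,  1.33370193e+00,
       -1.19427177e-05,  1.41819818e+00]), 'dq': array([-0.00072031, -0.00098844,  0.00163911,  0.00053293,  0.00220017,
       -0.00052682]), 'joint_torque': array([ 3.19833343e-04, -5.55644310e+01,  3.44523168e+01,  1.39990076e-02,
       -2.67918858e-04,  7.36961084e-06]), 'ee_pos': array([ 0.18066139, -0.51914672,  0.20767486]), 'orientation': array([-3.14028444e+00, -1.89111762e-04,  3.34814088e-01]), 'force': array([-0.26581164,  0.01844338, -0.41664838]), 'ft_torque': array([0.01373775, 0.01687506, 0.05038476]), 'grip_force': 0.0, 'opening': 0.08562767206832471}
scene {'vfov': 51.702180182394805, 'cx': 255.29204091515518, 'cy': 190.10151966602135, 'R': array([[ 0.73237399,  0.68080323, -0.01163178],
       [ 0.56039194, -0.61236909, -0.55764233],
       [-0.38676764,  0.40188438, -0.82999984]]), 't': array([-0.43564322, -0.27299294,  1.03173676])}
top {'vfov': 44.515423464310174, 'cx': 260.8012007966021, 'cy': 191.34638759426312, 'R': array([[-0.02544231, -0.99953543,  0.01678152],
       [-0.99399156,  0.02350637, -0.10690292],
       [ 0.10645879, -0.01940054, -0.99412783]]), 't': array([0.02996789, 0.56109263, 0.96725071])}
```

View pics/top0.png

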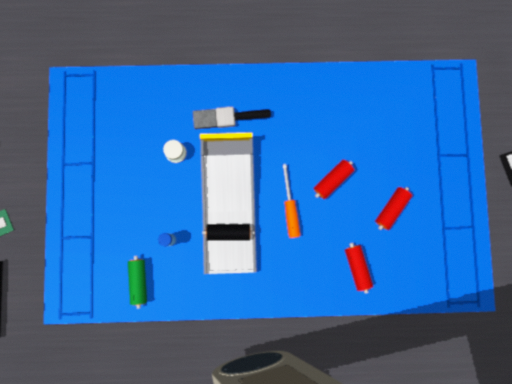

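View pics/scene0.png

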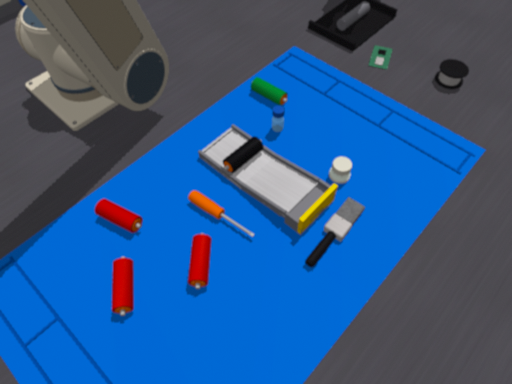

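Top view: the black roller at (229,232) lies on the grey ramp, with the yellow stop at (227,136). The jar is at (175,151), the tube at (167,240), the screwdriver at (290,200) and the brush at (230,117). The rollers at (137,281) green and (334,179), (394,208), (359,268) red are look-alikes. Only the black one, which has orange ends and lies on the landing, fits the description. I'll confirm that in a crop and measure.

```bash
cat > h.py <<'E'
import cv2,numpy as np
from bench import manip
def ray(p,u,v,z):
    f=192/np.tan(np.radians(p["vfov"]/2)); R=np.array(p["R"]);t=np.array(p["t"])
    d=R.T@np.array([(u-p["cx"])/f,(v-p["cy"])/f,1]); c=-R.T@t
    return c+d*(z-c[2])/d[2]
def proj(p,X):
    f=192/np.tan(np.radians(p["vfov"]/2)); c=np.array(p["R"])@X+p["t"]
    return f*c[0]/c[2]+p["cx"],f*c[1]/c[2]+p["cy"]
E
python3 - <<'E'
from h import *
p=manip.camera_params("top"); im=cv2.imread("pics/top0.png"); s=cv2.imread("pics/scene0.png"); q=manip.camera_params("scene")
def box(im,m,roi):
    k=np.zeros(m.shape,np.uint8); x0,y0,x1,y1=roi; k[y0:y1,x0:x1]=m[y0:y1,x0:x1]*255
    c=max(cv2.findContours(k,0,2)[0],key=cv2.contourArea); return cv2.minAreaRect(c),cv2.boxPoints(cv2.minAreaRect(c))
def masks(im):
    h=cv2.cvtColor(im,cv2.COLOR_BGR2HSV); return (h[...,0]>20)&(h[...,0]<35)&(h[...,1]>120)&(h[...,2]>120),(h[...,2]<60),(h[...,1]<90)&(h[...,2]>70)
for nm,i,pp,roi,rr in(("top",im,p,(190,125,270,285),(190,215,262,250)),("scene",s,q,(195,120,345,235),(220,135,265,175))):
    y,b,w=masks(i)
    ry,by=box(i,y,roi); rb,bb=box(i,b,rr); rw,bw=box(i,w,roi)
    print(nm,"stop",ry, np.round([ray(pp,*a,.056)[:2] for a in by],4).tolist())
    print(" roller",rb,ray(pp,*rb[0],.034 if nm=="top" else .034), np.round([ray(pp,*a,.031)[:2] for a in bb],4).tolist())
    print(" ramp",np.round(bw).tolist(), np.round([ray(pp,*a,.02)[:2] for a in bw],4).tolist())
c=np.vstack([cv2.resize(im[120:285,185:305],None,fx=4,fy=4,interpolation=2)[:330*2]])
d=cv2.resize(s[120:240,190:350],None,fx=3,fy=3,interpolation=2)
o=np.zeros((600,800,3),np.uint8); c=cv2.resize(im[125:280,150:305],(400,400),interpolation=2);o[:400,:400]=c; d=cv2.resize(d,(400,300));o[:300,400:]=d
cv2.imwrite("pics/crop1.png",o[:400])
E
```

```text
top stop ((225.5354766845703, 136.74185180664062), (6.88290548324585, 51.06486892700195), 88.36341857910156) [[0.6824, 0.141], [0.6832, 0.0342], [0.6686, 0.0341], [0.6678, 0.1408]]
 roller ((227.5, 232.0), (40.99999237060547, 13.999998092651367), -0.0) [0.47725335 0.0881831  0.034     ] [[0.4638, 0.1315], [0.4931, 0.1311], [0.4909, 0.045], [0.4616, 0.0456]]
 ramp [[199.0, 133.0], [252.0, 132.0], [256.0, 272.0], [203.0, 273.0]] [[0.6931, 0.1471], [0.694, 0.0319], [0.3923, 0.0305], [0.3921, 0.1421]]
scene stop ((314.8497314453125, 206.0800018310547), (8.479144096374512, 59.75946044921875), 40.710845947265625) [[0.6756, 0.0137], [0.667, 0.1441], [0.6842, 0.1419], [0.6916, 0.0128]]
 roller ((243.31072998046875, 153.5772705078125), (15.894862174987793, 40.55155563354492), 51.842769622802734) [0.47751242 0.088842   0.034     ] [[0.4547, 0.0479], [0.4565, 0.1462], [0.4973, 0.134], [0.4937, 0.0385]]
 ramp [[187.0, 194.0], [208.0, 118.0], [351.0, 158.0], [329.0, 235.0]] [[0.4574, -0.0587], [0.3337, 0.1189], [0.6513, 0.2443], [0.7287, 0.0639]]
```

View pics/crop1.png

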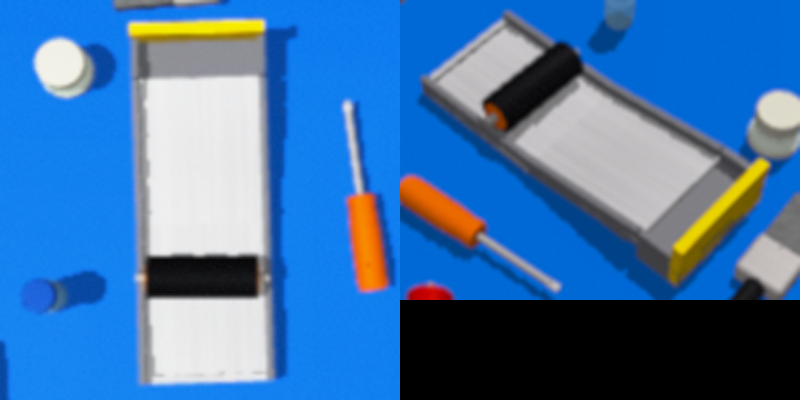

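The crop confirms it: the only black roller with orange ends lies across the landing, between the lip and the incline. The ramp origin is at about (0.579, 0.087) with yaw about 0.005, and the roller is at ramp x of about -0.101. I'll go behind it with tool yaw near π, because the last joint's range rules out 0.

Request:
move_arm(
  series=[
    {"jaw": 0, "translation": [0.588, -0.651, 0], "twist": -0.895},
    {"jaw": 0, "translation": [0.588, -0.651, 0], "twist": -0.895},
    {"jaw": 0, "translation": [0.588, -0.651, 0], "twist": -0.895},
    {"jaw": 0, "translation": [0.588, -0.651, 0], "twist": -0.895},
    {"jaw": 0, "translation": [0.588, -0.651, 0], "twist": -0.895},
    {"jaw": 0, "translation": [0.588, -0.651, 0], "twist": -0.895},
    {"jaw": 0, "translation": [0.588, -0.651, 0], "twist": -0.895},
    {"jaw": 0, "translation": [0.588, -0.651, 0], "twist": -0.895},
  ],
)

```text
clock: 0.77
ee_pos: [0.3105, -0.2105, 0.2082]
orientation: [3.142, -0.0, 1.34]
force: [0.7, -1.2, -0.3]
opening: 0.0429
grip_force: 0.0
```

Request:
move_arm(
  series=[
    {"jaw": 0, "translation": [0.425, 0.07, 0], "twist": -0.577},
    {"jaw": 0, "translation": [0.425, 0.07, 0], "twist": -0.577},
    {"jaw": 0, "translation": [0.425, 0.07, 0], "twist": -0.577},
    {"jaw": 0, "translation": [0.425, 0.07, 0], "twist": -0.577},
    {"jaw": 0, "translation": [0.425, 0.07, 0], "twist": -0.577},
    {"jaw": 0, "translation": [0.425, 0.07, 0], "twist": -0.577},
    {"jaw": 0, "translation": [0.425, 0.07, 0], "twist": -0.577},
    {"jaw": 0, "translation": [0.425, 0.07, 0], "twist": -0.577},
  ],
)

```text
clock: 1.43
ee_pos: [0.4364, 0.0882, 0.2081]
orientation: [3.141, -0.0, 2.342]
force: [0.9, -0.8, -0.5]
opening: 0.0427
grip_force: 0.0
```

Request:
move_arm(
  series=[
    {"jaw": 0, "translation": [0, 0, 0.02], "twist": -0.256},
    {"jaw": 0, "translation": [0, 0, 0.04], "twist": -0.256},
    {"jaw": 0, "translation": [0, 0, 0.06], "twist": -0.256},
    {"jaw": 0, "translation": [0, 0, 0.08], "twist": -0.256},
    {"jaw": 0, "translation": [0, 0, 0.1], "twist": -0.256},
    {"jaw": 0, "translation": [0, 0, 0.12], "twist": -0.256},
    {"jaw": 0, "translation": [0, 0, 0.12], "twist": -0.256},
    {"jaw": 0, "translation": [0, 0, 0.12], "twist": -0.256},
  ],
)

```text
clock: 2.1
ee_pos: [0.4353, 0.0852, 0.1173]
orientation: [-3.142, -0.002, 3.142]
force: [0.0, -0.3, 0.8]
opening: 0.0426
grip_force: 0.0
```

Run:
```python
from h import *
o=manip.observe(); print(o["ee_pos"],o["orientation"],o["opening"],o["qpos"])
p=manip.camera_params("wrist"); im=manip.read_camera("wrist"); cv2.imwrite("pics/w1.png",im); print(p)
s=manip.read_camera("scene"); cv2.imwrite("pics/s1.png",s)
for X in([.4775,.088,.034],[.676,.0875,.056]): print(proj(p,np.array(X)))
```

```text
[0.43527428 0.08522861 0.11732314] [-3.14156701e+00 -2.25931821e-03  3.14153051e+00] 0.042618172099670434 [ 3.75262401e-03  1.29121652e-01 -3.85588777e-01  1.05834530e+00
 -1.70289675e-05  3.81475694e-03]
{'vfov': 59.45029927485615, 'cx': 249.6087877780113, 'cy': 187.02989478706326, 'R': array([[ 2.16398732e-04,  9.99999688e-01,  7.60240113e-04],
       [ 9.50552006e-01, -4.41802442e-04,  3.10565111e-01],
       [ 3.10565349e-01,  6.55441868e-04, -9.50551805e-01]]), 't': array([-0.08707377, -0.42498085,  0.15944498])}
(np.float64(250.89705672438652), np.float64(235.15855891398343))
(np.float64(250.2628556986162), np.float64(436.87609883721495))
```

View pics/w1.png

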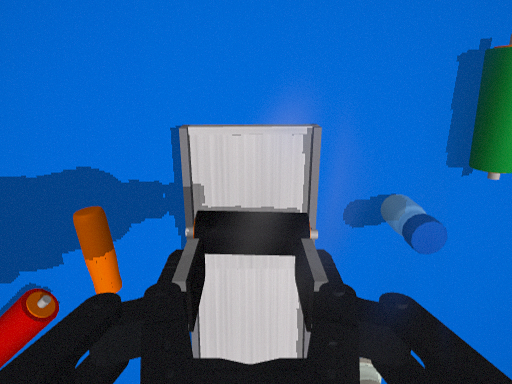

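The wrist view shows the roller at (252,232) with its stubs at (187,234) and (315,234). The rails run from (182,127) to (319,127), and the fingers at (187,265) and (313,265) are higher up. I'll check these numerically.

Run:
```python
from h import *
p=manip.camera_params("wrist"); im=cv2.imread("pics/w1.png")
for u,v,z in((182,127,.023),(319,127,.023),(187,234,.031),(315,234,.031)): print(ray(p,u,v,z)[:2])
col=im[:,250].max(1).astype(int); print([i for i in range(150,300) if abs(col[i]-col[i-1])>40])
```

```text
[0.39183994 0.0349084 ]
[0.39239151 0.14082998]
[0.47918475 0.03465287]
[0.47976783 0.14111948]
[208, 212, 255]
```

Request:
move_arm(
  series=[
    {"jaw": 0, "translation": [0, 0.003, 0.03], "twist": 0},
    {"jaw": 0, "translation": [0, 0.003, 0.06], "twist": 0},
    {"jaw": 0, "translation": [0, 0.003, 0.085], "twist": 0},
    {"jaw": 0, "translation": [0, 0.003, 0.105], "twist": 0},
    {"jaw": 0, "translation": [0, 0.003, 0.12], "twist": 0},
    {"jaw": 0, "translation": [0, 0.003, 0.128], "twist": 0},
    {"jaw": 0, "translation": [0, 0.003, 0.128], "twist": 0},
  ],
)

```text
clock: 2.78
ee_pos: [0.4357, 0.0875, 0.0217]
orientation: [-3.142, -0.001, 3.138]
force: [0.5, 0.2, -0.3]
opening: 0.0428
grip_force: 0.0
```

Run:
```python
from h import *
o=manip.observe(); print(o["ee_pos"],o["orientation"],o["force"])
s=manip.read_camera("scene"); t=manip.read_camera("wrist")
cv2.imwrite("pics/s2.png",np.hstack([cv2.resize(s[100:250,180:350],(400,353)),cv2.resize(t,(400,300))[:353] if 0 else cv2.copyMakeBorder(cv2.resize(t,(400,300)),0,53,0,0,0)]))
```

```text
[0.43565245 0.08745163 0.02165721] [-3.14157941e+00 -1.27409914e-03  3.13761077e+00] [ 0.53474741  0.1516446  -0.28347739]
```

View pics/s2.png

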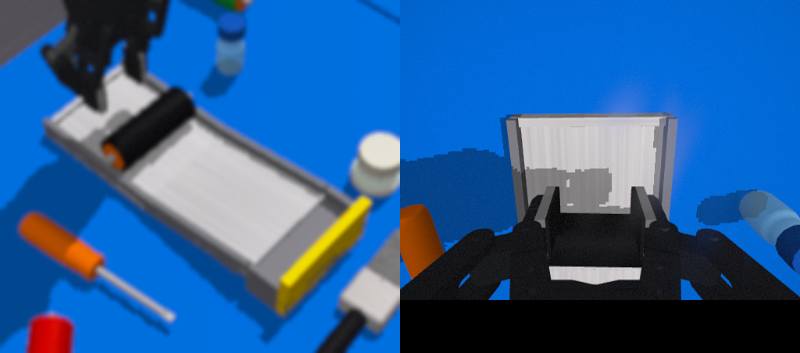

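Both fingers stand behind the roller, inside the rails. Now pushing along the landing.

Request:
move_arm(
  series=[
    {"jaw": 0, "translation": [-0.004, 0, 0], "twist": 0},
    {"jaw": 0, "translation": [-0.008, 0, 0], "twist": 0},
    {"jaw": 0, "translation": [-0.012, 0, 0], "twist": 0},
    {"jaw": 0, "translation": [-0.016, 0, 0], "twist": 0},
    {"jaw": 0, "translation": [-0.02, 0, 0], "twist": 0},
    {"jaw": 0, "translation": [-0.024, 0, 0], "twist": 0},
    {"jaw": 0, "translation": [-0.028, 0, 0], "twist": 0},
    {"jaw": 0, "translation": [-0.032, 0, 0], "twist": 0},
  ],
)

```text
clock: 3.55
ee_pos: [0.4604, 0.0874, 0.0222]
orientation: [3.142, -0.0, 3.139]
force: [-0.3, 0.1, 1.0]
opening: 0.0428
grip_force: 0.0
```

Request:
move_arm(
  series=[
    {"jaw": 0, "translation": [-0.004, 0, 0], "twist": 0},
    {"jaw": 0, "translation": [-0.008, 0, 0], "twist": 0},
    {"jaw": 0, "translation": [-0.012, 0, 0], "twist": 0},
    {"jaw": 0, "translation": [-0.016, 0, 0], "twist": 0},
    {"jaw": 0, "translation": [-0.02, 0, 0], "twist": 0},
    {"jaw": 0, "translation": [-0.024, 0, 0], "twist": 0},
    {"jaw": 0, "translation": [-0.028, 0, 0], "twist": 0},
    {"jaw": 0, "translation": [-0.032, 0, 0], "twist": 0},
  ],
)

```text
clock: 4.22
ee_pos: [0.486, 0.0869, 0.0239]
orientation: [-3.141, 0.004, 3.139]
force: [-1.5, -3.1, 14.6]
opening: 0.0428
grip_force: 7.4
```

```bash
cat > look.py <<'E'
from h import *
import sys
o=manip.observe(); print(o["clock"],o["ee_pos"],o["orientation"],o["force"])
p=manip.camera_params("scene"); s=manip.read_camera("scene"); n=sys.argv[1]
c=cv2.resize(s[100:250,180:350],(680,600),interpolation=2); cv2.imwrite(f"pics/{n}.png",c)
# orange near-end disc of the roller: centre ray at the axis height
h=cv2.cvtColor(s,cv2.COLOR_BGR2HSV); m=((h[...,0]>3)&(h[...,0]<18)&(h[...,1]>150)&(h[...,2]>100)).astype(np.uint8)
k,l,st,ce=cv2.connectedComponentsWithStats(m)
for i in range(1,k):
    if st[i,4]>8 and 180<ce[i][0]<340 and 120<ce[i][1]<240: print(st[i,4],ce[i],[ray(p,*ce[i],.003+z)[:2].round(4).tolist() for z in(.028,.036,.041)])
E
python3 look.py s3
```

```text
4.2167 [0.48604942 0.08691514 0.02385637] [-3.14064038  0.00400593  3.13881249] [-1.54741657 -3.14364881 14.62638529]
38 [232.26315789 169.26315789] [[0.488, 0.0442], [0.4925, 0.0403], [0.4954, 0.0378]]
390 [205.53333333 203.81538462] [[0.5092, -0.0526], [0.5135, -0.0554], [0.5162, -0.0571]]
```

The vertical force is unexpectedly high, so I'm looking before I go on.

View pics/s3.png

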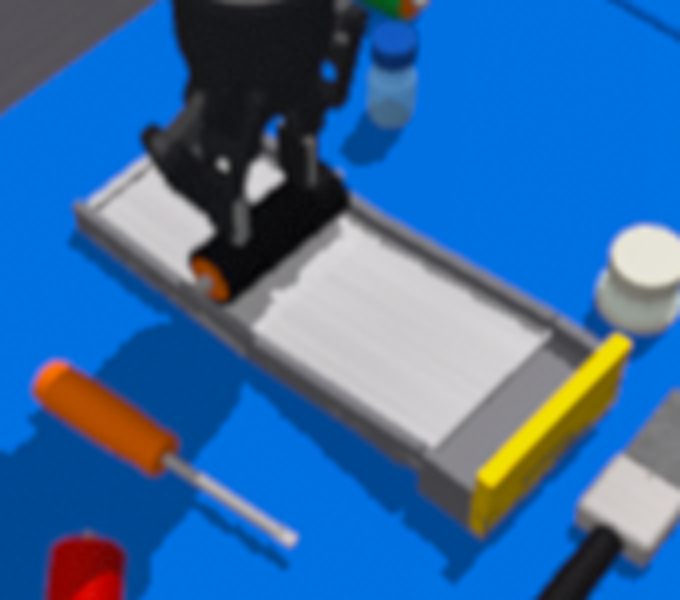

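The fingertips are resting on the roller's upper side rather than behind it. I'll lift straight off and look again.

Request:
move_arm(
  series=[
    {"jaw": 0, "translation": [0, 0, -0.01], "twist": 0},
    {"jaw": 0, "translation": [0, 0, -0.02], "twist": 0},
    {"jaw": 0, "translation": [0, 0, -0.04], "twist": 0},
    {"jaw": 0, "translation": [0, 0, -0.06], "twist": 0},
    {"jaw": 0, "translation": [0, 0, -0.06], "twist": 0},
  ],
)

```text
clock: 4.68
ee_pos: [0.4853, 0.0875, 0.07]
orientation: [3.141, 0.003, 3.139]
force: [1.1, -0.2, 0.0]
opening: 0.0427
grip_force: 0.0
```

```bash
python3 look.py s4
python3 - <<'E'
from h import *
t=manip.read_camera("wrist"); s=cv2.imread("pics/s4.png")
cv2.imwrite("pics/c4.png",np.hstack([cv2.resize(s,(400,353)),cv2.copyMakeBorder(cv2.resize(t,(400,300)),0,53,0,0,0)]))
E
```

```text
4.6833 [0.48528368 0.08749114 0.06995338] [3.14140539 0.00346184 3.13922249] [ 1.10660283 -0.17437473  0.04873288]
38 [232.07894737 169.15789474] [[0.4875, 0.0442], [0.4921, 0.0402], [0.4949, 0.0377]]
390 [205.53333333 203.81538462] [[0.5092, -0.0526], [0.5135, -0.0554], [0.5162, -0.0571]]
```

View pics/c4.png

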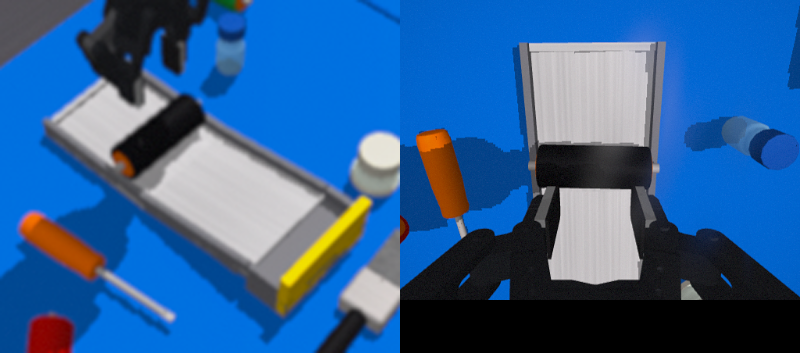

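Run:
```python
from h import *
p=manip.camera_params("wrist")
for u,v in((169,215),(328,215)): print("stub",ray(p,u,v,.031))
for z in(.07,.075,.08,.085): print(z,"pad edge left top",ray(p,178,243,z)[:2],"right",ray(p,318,243,z)[:2], "pad far", ray(p,190,330,z)[:2])
im=manip.read_camera("wrist"); cv2.imwrite("pics/w5.png",cv2.resize(im[220:384,120:380],(780,492),interpolation=2))
```

```text
stub [0.48896288 0.03647468 0.031     ]
stub [0.48927598 0.14029247 0.031     ]
0.07 pad edge left top [0.48887208 0.05020839] right [0.48910783 0.12618598] pad far [0.54672294 0.05334929]
0.075 pad edge left top [0.48624706 0.05139739] right [0.48647562 0.1250551 ] pad far [0.54233152 0.05444239]
0.08 pad edge left top [0.48362205 0.05258638] right [0.4838434  0.12392422] pad far [0.5379401  0.05553548]
0.085 pad edge left top [0.48099704 0.05377538] right [0.48121119 0.12279334] pad far [0.53354869 0.05662858]
```

View pics/w5.png

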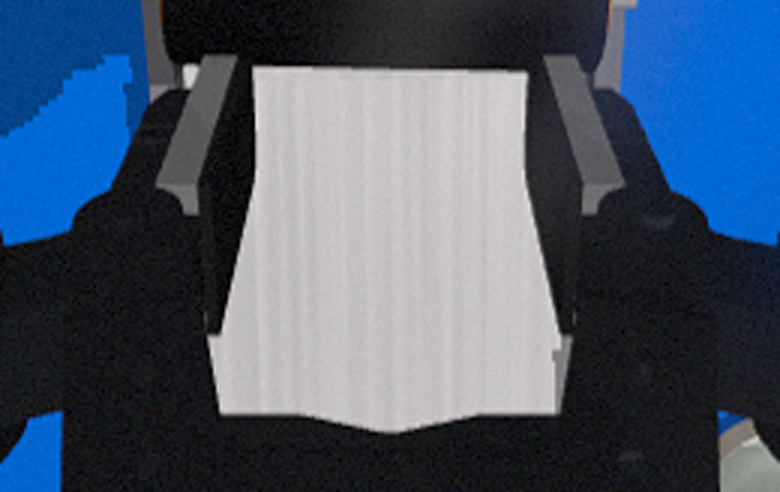

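Run:
```python
from h import *
p=manip.camera_params("scene")
for n,pts,tcp in(("s2",((97,108),(137,80)),(.4357,.0875,.0217)),("s4",((138,103),(178,74)),(.4853,.0875,.07))):
    for u,v in pts:
        for dz in(0,.01,.02,.03): print(n,dz,(ray(p,180+u/2.353,100+v/2.353,tcp[2]+dz)-np.array(tcp)).round(4)[:2])
t=cv2.imread("pics/s4.png"); cv2.imwrite("pics/f4.png",t[60:220,100:380].repeat(2,0).repeat(2,1))
```

```text
s2 0 [-0.0171 -0.0091]
s2 0.01 [-0.0104 -0.0145]
s2 0.02 [-0.0037 -0.0198]
s2 0.03 [ 0.0029 -0.0252]
s2 0 [-0.0137  0.0417]
s2 0.01 [-0.0071  0.0356]
s2 0.02 [-0.0005  0.0295]
s2 0.03 [0.0062 0.0234]
s4 0 [-0.0118 -0.0066]
s4 0.01 [-0.0055 -0.0124]
s4 0.02 [ 0.0009 -0.0182]
s4 0.03 [ 0.0072 -0.024 ]
s4 0 [-0.009   0.0423]
s4 0.01 [-0.0027  0.0357]
s4 0.02 [0.0036 0.0291]
s4 0.03 [0.0099 0.0225]
```

View pics/f4.png

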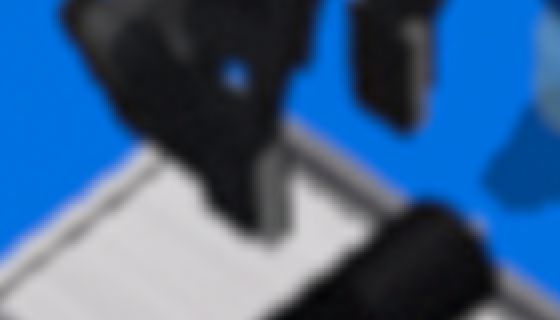

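The wrist and scene views agree that, half-open, the real tips sit about 26 mm behind the TCP. The roller is still straight at x 0.489. I'll back off, then descend lower behind it while watching the force.

Request:
move_arm(
  series=[
    {"jaw": 0, "translation": [0.02, 0, 0], "twist": 0},
    {"jaw": 0, "translation": [0.04, 0, 0], "twist": 0},
    {"jaw": 0, "translation": [0.048, 0, 0.02], "twist": 0},
    {"jaw": 0, "translation": [0.048, 0, 0.04], "twist": 0},
    {"jaw": 0, "translation": [0.048, 0, 0.06], "twist": 0},
    {"jaw": 0, "translation": [0.048, 0, 0.07], "twist": 0},
    {"jaw": 0, "translation": [0.048, 0, 0.076], "twist": 0},
    {"jaw": 0, "translation": [0.048, 0, 0.078], "twist": 0},
  ],
)

```text
clock: 5.5
ee_pos: [0.4476, 0.0874, 0.008]
orientation: [3.142, -0.002, 3.139]
force: [-0.3, 0.6, 1.1]
opening: 0.0427
grip_force: 0.0
```

Request:
move_arm(
  series=[
    {"jaw": 0, "translation": [0, 0, 0.003], "twist": 0},
    {"jaw": 0, "translation": [0, 0, 0.006], "twist": 0},
    {"jaw": 0, "translation": [0, 0, 0.009], "twist": 0},
    {"jaw": 0, "translation": [0, 0, 0.012], "twist": 0},
    {"jaw": 0, "translation": [0, 0, 0.013], "twist": 0},
    {"jaw": 0, "translation": [0, 0, 0.013], "twist": 0},
  ],
)

```text
clock: 6.0
ee_pos: [0.448, 0.0875, -0.001]
orientation: [3.142, -0.0, 3.139]
force: [-0.6, 0.3, 0.6]
opening: 0.0429
grip_force: 0.0
```

```bash
python3 look.py s6
```

```text
6.0 [ 0.44798004  0.08747733 -0.00102452] [ 3.14154411e+00 -6.83570129e-05  3.13907784e+00] [-0.58500843  0.25571849  0.64557323]
38 [232.         169.21052632] [[0.4875, 0.0439], [0.492, 0.04], [0.4949, 0.0375]]
390 [205.37692308 203.7025641 ] [[0.5087, -0.0527], [0.5131, -0.0554], [0.5158, -0.0572]]
```

View pics/s6.png

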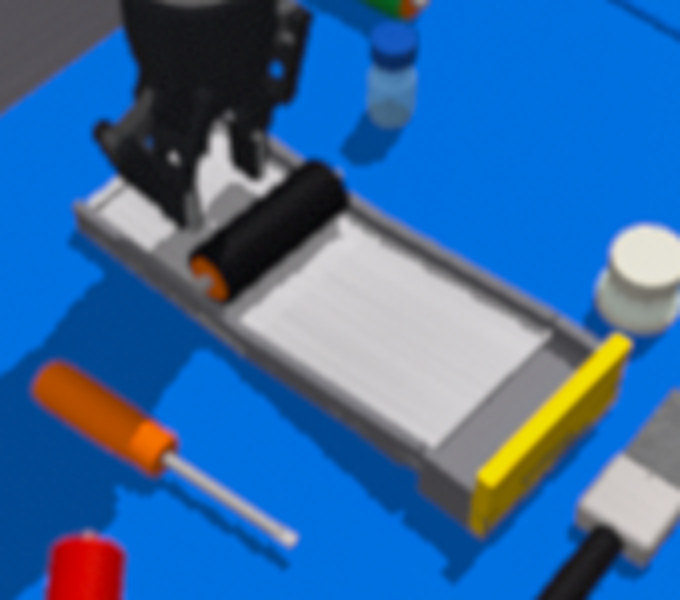

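The fingers are now low behind the roller with no contact, at TCP z -0.001. The ten views are used up, so from here I rely on numbers. Pushing slowly.

Request:
move_arm(
  series=[
    {"jaw": 0, "translation": [-0.004, 0, 0], "twist": 0},
    {"jaw": 0, "translation": [-0.008, 0, 0], "twist": 0},
    {"jaw": 0, "translation": [-0.012, 0, 0], "twist": 0},
    {"jaw": 0, "translation": [-0.016, 0, 0], "twist": 0},
    {"jaw": 0, "translation": [-0.02, 0, 0], "twist": 0},
    {"jaw": 0, "translation": [-0.024, 0, 0], "twist": 0},
    {"jaw": 0, "translation": [-0.028, 0, 0], "twist": 0},
  ],
)

```text
clock: 6.63
ee_pos: [0.4694, 0.0874, -0.001]
orientation: [-3.142, -0.0, 3.139]
force: [-0.0, 0.4, 0.6]
opening: 0.0432
grip_force: 0.1
```

```bash
sed -i 's/(.028,.036,.041)/(.028,.036,.041)/; s/>8 and 180<ce\[i\]\[0\]<340 and 120<ce\[i\]\[1\]<240/>8 and 180<ce[i][0]<340 and 120<ce[i][1]<240 and st[i,4]<200/' look.py
cat >> look.py <<'E'
# black roller from the top view: bounds in the channel columns beside the fingers are masked by the hand, so report only if seen
pt=manip.camera_params("top"); t=manip.read_camera("top"); cv2.imwrite(f"pics/t_{n}.png",t)
E
python3 look.py s7
```

```text
6.6333 [ 0.46937562  0.08736287 -0.00101654] [-3.14158699e+00 -8.51064341e-05  3.13897961e+00] [-0.03815327  0.4342912   0.56132743]
35 [235.14285714 171.48571429] [[0.4965, 0.0442], [0.501, 0.0402], [0.5038, 0.0378]]
```

Request:
move_arm(
  series=[
    {"jaw": 0, "translation": [-0.004, 0, 0], "twist": 0},
    {"jaw": 0, "translation": [-0.008, 0, 0], "twist": 0},
    {"jaw": 0, "translation": [-0.012, 0, 0], "twist": 0},
    {"jaw": 0, "translation": [-0.016, 0, 0], "twist": 0},
    {"jaw": 0, "translation": [-0.02, 0, 0], "twist": 0},
    {"jaw": 0, "translation": [-0.024, 0, 0], "twist": 0},
    {"jaw": 0, "translation": [-0.028, 0, 0], "twist": 0},
    {"jaw": 0, "translation": [-0.032, 0, 0], "twist": 0},
  ],
)

```text
clock: 7.4
ee_pos: [0.4932, 0.0873, -0.001]
orientation: [-3.142, -0.0, 3.139]
force: [-3.2, -0.8, 2.6]
opening: 0.0425
grip_force: 1.6
```

Request:
move_arm(
  series=[
    {"jaw": 0, "translation": [-0.004, 0, -0.0005], "twist": 0},
    {"jaw": 0, "translation": [-0.008, 0, -0.001], "twist": 0},
    {"jaw": 0, "translation": [-0.012, 0, -0.0016], "twist": 0},
    {"jaw": 0, "translation": [-0.016, 0, -0.0022], "twist": 0},
    {"jaw": 0, "translation": [-0.02, 0, -0.0028], "twist": 0},
    {"jaw": 0, "translation": [-0.024, 0, -0.0034], "twist": 0},
    {"jaw": 0, "translation": [-0.028, 0, -0.004], "twist": 0},
    {"jaw": 0, "translation": [-0.032, 0, -0.0045], "twist": 0},
  ],
)

```text
clock: 8.07
ee_pos: [0.5173, 0.0873, 0.0025]
orientation: [-3.142, -0.0, 3.139]
force: [-2.6, 0.5, 1.2]
opening: 0.0428
grip_force: 1.3
```

```bash
python3 look.py s8
```

```text
8.0667 [0.51733441 0.08725077 0.00246551] [-3.14158787e+00 -9.36762903e-06  3.13900058e+00] [-2.64511752  0.47392662  1.17482357]
38 [251.63157895 183.34210526] [[0.5428, 0.0454], [0.5468, 0.0415], [0.5492, 0.039]]
```

The push force is about 2.6 N, with the roller on the incline and the fingers in contact. Continuing.

Request:
move_arm(
  series=[
    {"jaw": 0, "translation": [-0.004, 0, -0.0006], "twist": 0},
    {"jaw": 0, "translation": [-0.008, 0, -0.0011], "twist": 0},
    {"jaw": 0, "translation": [-0.012, 0, -0.0017], "twist": 0},
    {"jaw": 0, "translation": [-0.016, 0, -0.0022], "twist": 0},
    {"jaw": 0, "translation": [-0.02, 0, -0.0028], "twist": 0},
    {"jaw": 0, "translation": [-0.024, 0, -0.0034], "twist": 0},
    {"jaw": 0, "translation": [-0.028, 0, -0.0039], "twist": 0},
    {"jaw": 0, "translation": [-0.032, 0, -0.0045], "twist": 0},
  ],
)

```text
clock: 8.83
ee_pos: [0.5413, 0.0872, 0.0058]
orientation: [-3.142, -0.0, 3.139]
force: [-2.5, -0.6, 2.0]
opening: 0.0427
grip_force: 1.4
```

Request:
move_arm(
  series=[
    {"jaw": 0, "translation": [-0.004, 0, -0.0006], "twist": 0},
    {"jaw": 0, "translation": [-0.008, 0, -0.0011], "twist": 0},
    {"jaw": 0, "translation": [-0.012, 0, -0.0017], "twist": 0},
    {"jaw": 0, "translation": [-0.016, 0, -0.0022], "twist": 0},
    {"jaw": 0, "translation": [-0.02, 0, -0.0028], "twist": 0},
    {"jaw": 0, "translation": [-0.024, 0, -0.0034], "twist": 0},
    {"jaw": 0, "translation": [-0.028, 0, -0.0039], "twist": 0},
    {"jaw": 0, "translation": [-0.032, 0, -0.0045], "twist": 0},
  ],
)

```text
clock: 9.5
ee_pos: [0.5653, 0.0871, 0.0092]
orientation: [3.142, -0.0, 3.139]
force: [-3.1, -0.2, 1.8]
opening: 0.0429
grip_force: 1.4
```

```bash
python3 look.py s9
```

```text
9.5 [0.56534704 0.0871386  0.00918982] [ 3.14157498e+00 -3.90336645e-06  3.13900430e+00] [-3.09396895 -0.23457711  1.81707036]
41 [269.36585366 195.02439024] [[0.5888, 0.0486], [0.5922, 0.0446], [0.5943, 0.0421]]
```

Request:
move_arm(
  series=[
    {"jaw": 0, "translation": [-0.004, 0, -0.0006], "twist": 0},
    {"jaw": 0, "translation": [-0.008, 0, -0.0011], "twist": 0},
    {"jaw": 0, "translation": [-0.012, 0, -0.0017], "twist": 0},
    {"jaw": 0, "translation": [-0.016, 0, -0.0022], "twist": 0},
    {"jaw": 0, "translation": [-0.02, 0, -0.0028], "twist": 0},
    {"jaw": 0, "translation": [-0.024, 0, -0.0034], "twist": 0},
    {"jaw": 0, "translation": [-0.028, 0, -0.0039], "twist": 0},
    {"jaw": 0, "translation": [-0.032, 0, -0.0045], "twist": 0},
  ],
)

```text
clock: 10.27
ee_pos: [0.5893, 0.0871, 0.0126]
orientation: [3.142, -0.0, 3.139]
force: [-2.3, 0.7, 2.0]
opening: 0.0429
grip_force: 1.4
```

Request:
move_arm(
  series=[
    {"jaw": 0, "translation": [-0.003, 0, -0.0004], "twist": 0},
    {"jaw": 0, "translation": [-0.006, 0, -0.0008], "twist": 0},
    {"jaw": 0, "translation": [-0.009, 0, -0.0012], "twist": 0},
    {"jaw": 0, "translation": [-0.012, 0, -0.0017], "twist": 0},
    {"jaw": 0, "translation": [-0.015, 0, -0.0021], "twist": 0},
    {"jaw": 0, "translation": [-0.018, 0, -0.0025], "twist": 0},
    {"jaw": 0, "translation": [-0.021, 0, -0.0029], "twist": 0},
    {"jaw": 0, "translation": [-0.024, 0, -0.0034], "twist": 0},
  ],
)

```text
clock: 10.93
ee_pos: [0.6072, 0.087, 0.0151]
orientation: [-3.142, -0.0, 3.139]
force: [-2.8, -0.2, 1.7]
opening: 0.0425
grip_force: 1.4
```

```bash
python3 look.py s10
```

```text
10.9333 [0.60724295 0.08702862 0.0151055 ] [-3.14157797e+00 -3.53736952e-05  3.13902406e+00] [-2.84088162 -0.19451079  1.65060737]
48 [285.66666667 205.625     ] [[0.6293, 0.0517], [0.6322, 0.0477], [0.634, 0.0451]]
```

Request:
move_arm(
  series=[
    {"jaw": 0, "translation": [-0.002, 0, -0.0003], "twist": 0},
    {"jaw": 0, "translation": [-0.004, 0, -0.0005], "twist": 0},
    {"jaw": 0, "translation": [-0.006, 0, -0.0007], "twist": 0},
    {"jaw": 0, "translation": [-0.008, 0, -0.0007], "twist": 0},
    {"jaw": 0, "translation": [-0.01, 0, -0.0007], "twist": 0},
    {"jaw": 0, "translation": [-0.012, 0, -0.0007], "twist": 0},
    {"jaw": 0, "translation": [-0.014, 0, -0.0007], "twist": 0},
    {"jaw": 0, "translation": [-0.015, 0, -0.0007], "twist": 0},
  ],
)

```text
clock: 11.7
ee_pos: [0.6188, 0.087, 0.0156]
orientation: [3.142, 0.0, 3.139]
force: [0.1, 0.9, -0.8]
opening: 0.0427
grip_force: 0.0
```

```bash
python3 look.py s11
```

```text
11.7 [0.61876506 0.08699736 0.01557948] [3.14153627e+00 4.46357886e-04 3.13900353e+00] [ 0.11667877  0.85853527 -0.84261469]
46 [293.32608696 212.2173913 ] [[0.6501, 0.0503], [0.6528, 0.0463], [0.6544, 0.0438]]
```

Contact has gone and the roller is at ramp x of about 0.074, so it has dropped into the seat. Backing off, then up.

Request:
move_arm(
  series=[
    {"jaw": 0, "translation": [0.008, 0, -0.002], "twist": 0},
    {"jaw": 0, "translation": [0.02, 0, -0.006], "twist": 0},
    {"jaw": 0, "translation": [0.04, 0, -0.02], "twist": 0},
    {"jaw": 0, "translation": [0.05, 0, -0.06], "twist": 0},
    {"jaw": 0, "translation": [0.06, 0, -0.11], "twist": 0},
    {"jaw": 0, "translation": [0.1, 0, -0.16], "twist": 0},
    {"jaw": 0, "translation": [0.15, 0, -0.2], "twist": 0},
    {"jaw": 0, "translation": [0.2, 0, -0.22], "twist": 0},
  ],
)

```text
clock: 12.47
ee_pos: [0.4773, 0.0873, 0.1783]
orientation: [3.142, 0.003, 3.139]
force: [-0.9, 0.1, -0.2]
opening: 0.0423
grip_force: 0.0
```

Request:
move_arm(
  series=[
    {"jaw": 0, "translation": [0, 0, 0], "twist": 0},
    {"jaw": 0, "translation": [0, 0, 0], "twist": 0},
    {"jaw": 0, "translation": [0, 0, 0], "twist": 0},
    {"jaw": 0, "translation": [0, 0, 0], "twist": 0},
  ],
)

```text
clock: 12.8
ee_pos: [0.478, 0.0873, 0.1753]
orientation: [3.142, -0.001, 3.139]
force: [-0.8, -0.2, -0.1]
opening: 0.0429
grip_force: 0.0
```

```bash
python3 look.py s12
python3 - <<'E'
from h import *
p=manip.camera_params("top"); t=manip.read_camera("top"); z=cv2.imread("pics/top0.png")
k=np.zeros(t.shape[:2],np.uint8); k[138:180,195:262]=(t.max(2)[138:180,195:262]<60)*255
c=max(cv2.findContours(k,0,2)[0],key=cv2.contourArea); r=cv2.minAreaRect(c); print(r,ray(p,*r[0],.047),[ray(p,*b,.044)[:2].round(4).tolist() for b in cv2.boxPoints(r)])
for n,(x0,y0,x1,y1) in dict(jar=(155,135,198,170),tube=(150,225,198,250),screw=(275,160,306,245),brush=(185,100,280,131)).items():
    d=cv2.absdiff(t,z)[y0:y1,x0:x1].max(2); print(n,(d>60).sum())
E
```

```text
12.8 [0.47804154 0.08733338 0.17527809] [ 3.14158366e+00 -6.17082045e-04  3.13898396e+00] [-0.83485832 -0.17314058 -0.13814335]
41 [293.6097561  212.46341463] [[0.6509, 0.0502], [0.6535, 0.0462], [0.6552, 0.0437]]
((227.0, 146.5), (15.0, 42.0), 90.0) [0.65653964 0.0853337  0.047     ] [[0.6743, 0.1296], [0.6723, 0.0408], [0.6401, 0.0415], [0.6421, 0.13]]
jar 106
tube 1200
screw 435
brush 0
```

The roller is seated and square, and the screwdriver read unchanged during the push. The tube area is hidden by the arm in the top view, but the hand never went near it.

```bash
python3 -c "
from bench import manip; print(manip.finish_job())"
```

```text
the job is handed in; nothing more can be done
None
```

The job is handed in: the black roller is in the seat against the yellow stop, straight and clear of the hand, after an early slip on the landing when the fingertips briefly rode on top of it (about 15 N) and I lifted off and pushed again from lower down. The hand never went near the jar, tube, screwdriver or brush; the last top view showed no change at the brush, but the arm or its shadow kept it from confirming the other three.

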